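Fit the tube die to the clay extruder

ROBOT

A 6-joint arm with a two-finger parallel gripper is mounted at the origin on the work surface. World frame = base frame: x ahead of the robot, y to its left, z up, the work surface at z = 0. Lengths are in mm, angles in rad, forces in N, time in s.
With the tool pointing down it reaches from about 275 to 825 mm from the base axis. Payload 5.2 kg.
Tool frame: the origin (TCP) lies at the very end of the fingers, on their centre line; the grasp point (between the pads) lies 19 mm behind it; z points along the fingers, y is the direction in which the jaws open and shut (so a half turn about z gives the same grasp; the last joint's range is limited). The gripper opens to 93 mm and grips with 3 to 60 N. Pads are 15 mm wide; open, the fingers measure 128 mm over their backs; the gripper's body (75 mm by 188 mm) begins 65 mm behind the grasp point.
Start: joints at [-1.519, 0.259, 1.535, -0, 1.348, -0.203], TCP at [138.65, -532.241, 185.253] pointing down, gripper open.
Joint ranges: [-3.14, 3.14], [-0.91, 2.08], [0.19, 2.58], [-1.22, 4.36], [0.22, 2.71], [-3.12, 3.12]. Speed limits (rad/s): [2.57, 2.57, 3.14, 3.14, 3.14, 3.14].

INTERFACE

Orientations are given as [roll, pitch, yaw] about the fixed x, y, z axes, in that order (R = Rz(yaw) Ry(pitch) Rx(roll)).
In Python, from bench import robot gives the robot as it stands. The module is installed in compiled form; this text tells all that it offers. Calls block until the motion is done:
- robot.move_ptp(position, orientation): joint-space move of the TCP to a pose.
- robot.move_linear(position, ori=None, speed=150, f_stop=None): straight line of the TCP; ori=None keeps the orientation; speed is the mean speed in mm/s. With f_stop (N) it stops when the force on the tool has changed by that much, and returns True; else False.
- robot.move_j(angles): joint-space move.
- robot.move_gripper(opening): opening from 0.0 (shut) to 1.0 (fully open); the grip force is fixed at half the most; returns when the fingers have stopped.
- robot.sleep(seconds).
- robot.inverse_kinematics(position, orientation): joint angles nearest the present ones, or None.
- robot.get_image(name): name is "side" or "top" or "wrist"; returns a dict with "img" (480x640x3 uint8, blue, green, red), "fovy" (degrees; the focal length in pixels is half the picture's height over the tangent of half this angle, whatever the lens; pixels are square), "cx", "cy" (the principal point, pixels), "k1" (the pictures are not rectified: a ray, as slopes to the right and down, at radius r is drawn at 1 + k1 r^2 times it, then the intrinsics apply), "eye" and "orientation" of the camera in the world. Camera axes: x right, y down, z forward; pixel columns grow to the right and rows downward; lengths in mm; the calibration is good to about 2 mm. A picture is of the moment at which its call begins. There is no depth.
A pose or a line that the arm cannot do raises robot.MotionError and nothing moves.
- robot.hand_in(): hands the job in, once; it reports no verdict.
Readings, each from a call of its own:
- robot.current_t(): time.
- robot.current_qpos(): joint angles.
- robot.current_joint_vel(): joint speeds.
- robot.current_joint_efforts(): joint torques, N m.
- robot.current_tcp_pos(): TCP position.
- robot.current_eef_rot(): TCP orientation.
- robot.current_contact_force(): force on the tool from outside, world axes, zero at the start.
- robot.current_ft_torque(): the same for the moment, N m.
- robot.current_gripper_width(): opening from 0.0 (shut) to 1.0 (fully open).
Only numpy, scipy, OpenCV 4.12 (cv2) and the standard library are available. Lean on these libraries where they do the work, as an engineer would, in place of code of your own. Each camera call takes 0.05 s, during which the arm holds its last target.

TASK

Fit the tube die to the upright clay extruder: lower the steel core into the barrel's mouth with its pin up, then the brass nozzle over the pin, nozzle end up, each square and fully down. Then set the black retaining ring level on the mouth and let go so that it settles on the thread; take it afresh and screw it clockwise until it is fully down and clamps the nozzle tight. Leave the dark square-nozzled die and everything else on the bench where they are, and drop nothing.

Things in the scene. Friction and masses are not known exactly. Their poses are not given: they have to be found in the camera images.
- mouth (a point): centre of the mouth of the clay extruder, a steel barrel standing upright in a blue bench stand, its mouth 195 mm above the table; fixed, but place and heading vary. z up along the barrel. Bore 40 mm wide; a shoulder 12.5 mm below the mouth carries the core. The outside is a plain cone, 43 mm wide at the mouth, for 5 mm, then a thread 55 mm across.
- thread_start (a point): top of one of the three starts of the coarse thread outside the barrel, 27.5 mm from its axis along the mouth's x axis, 5 mm below the mouth; the others lie at 120 and 240 degrees; a white line on the barrel marks each. Right-handed, lead 18 mm: clockwise from above, the ring sinks 18 mm a turn. The thread ends 19 mm below the mouth.
- post_top (a point): centre of the top of the stand's blue post, 26 by 22 mm, 50 mm from the barrel's axis along the mouth's +y axis and 45 mm below the mouth; aluminium clamp bands 58 mm wide hold the barrel from 47 mm below the mouth downward.
- core_mid (a point): half-way up the core, steel: a three-armed disc 36.8 mm across and 8 mm high, lower edge chamfered 2.5 mm, with an upright pin of 10 mm diameter (last 5 mm tapered) in its middle; 32 mm high in all, about 70 g; stands on the table pin up; z up along the pin. It goes in first; seated on the shoulder, this point is 3.5 mm and the pin's top 19.5 mm above the mouth.
- nozzle_mid (a point): half-way up the tube nozzle, brass: a flange 36.8 mm across, 6 mm thick (lower edge chamfered 2.5 mm), with a round nozzle of 22 mm outer diameter on top; 24 mm high in all, 17 mm bore right through, about 90 g; stands on the table nozzle up; z up. Goes in second, over the pin; seated, this point is 7.5 mm and the flange's top 1.5 mm above the mouth.
- ring_mid (a point): half-way up the black knurled retaining ring, 65 mm outer diameter, 22.9 mm high, 100 g, lying right way up: 5 mm top flange with a 31 mm hole, open below, 58.6 mm wide inside. Set on the mouth, its lugs rest on the thread and this point is 0 to 6 mm above the mouth. Fully home it is 4.9 mm below: 150 to 270 degrees of turning in all, and 1.6 mm of play to take up in the last 30.
- ring_dot (a point): white dot on the ring's top, 25.5 mm from its axis on its x axis, over one of three thread lugs (others at 120 and 240 degrees) that reach in to 50 mm across at its lower edge. Set on with dots 50 to 100 degrees clockwise of the starts it rests low and level (9 short of a start it may hang tilted). Turned clockwise (follow it down) the lugs catch. Home at 20 (+120); 15 more is tight and holds.
- spare_mid (a point): half-way up a spare die that is to be left alone: dark steel, same flange, but with a square nozzle 22 mm wide; 24 mm high in all.
- whirler: banding wheel at the right, fixed: turntable 220 mm wide, 93 mm high; origin under its centre.
- pot: pale unfired pot standing on the banding wheel, 100 mm wide, 90 mm high; origin under its centre. Leave alone.
- pitcher: dark blue pitcher, 92 mm wide and 145 mm high with a handle; origin under its centre. Leave alone.
- cup: brown clay cup, 68 mm wide, 55 mm high; origin under its centre. Leave alone.
- paddle: wooden modelling spatula, 190 mm long, lying on the table between the robot and the die parts. Leave alone.
- notebook: open notebook lying at the left, fixed, 150 by 212 by 9 mm, with a black pen on it; origin under its centre.
- pen: black pen on the notebook, 130 mm long. Leave alone.

How it is judged (in metres and radians):
On the way, in this order (a step that is already met when the one before it is completed fails the run):
1. the core stands in the barrel, pin up, on its shoulder, let go (z of core_mid in the frame of mouth between 0 and 0.005 m and horizontal distance between core_mid and mouth below 0.003 m and angle between core_mid's own z axis and vertical below 0.08 rad and contact force between the fingers and core below 0.05 N), for 0.2 s.
2. the nozzle sits on the core over its pin, nozzle up, let go (z of nozzle_mid in the frame of mouth below 0.009 m and z of core_mid in the frame of mouth below 0.005 m and horizontal distance between nozzle_mid and mouth below 0.003 m and angle between nozzle_mid's own z axis and vertical below 0.08 rad and contact force between the fingers and nozzle below 0.05 N), for 0.2 s.
3. the ring rests level on the mouth, on the thread, let go (z of ring_mid in the frame of mouth between -0.0025 and 0.0085 m and horizontal distance between ring_mid and mouth below 0.004 m and angle between ring_mid's own z axis and vertical below 0.08 rad and contact force between the fingers and ring below 0.05 N), for 0.1 s.
At the end, for the whole second after the job is handed in: Core on the shoulder and nozzle on the core, both within 1.5 mm of fully down, 3 mm of the barrel's axis and upright; ring within 1.5 mm of fully home (its middle 3.4 mm or more below the mouth), level, centred within 3 mm, at rest, pressing on the nozzle with over 3 N (z of core_mid in the frame of mouth below 0.005 m and horizontal distance between each of core_mid, nozzle_mid, ring_mid and mouth below 0.003 m and angle between core_mid's own z axis and vertical below 0.08 rad and z of nozzle_mid in the frame of mouth below 0.009 m and angle between each of nozzle_mid, ring_mid's own z axis and vertical below 0.06 rad and z of ring_mid in the frame of mouth below -0.0034 m and contact force between ring and nozzle above 3 N and linear speed of ring below 0.02 m/s and angular speed of ring below 0.1 rad/s); the robot touches nothing.
It fails at once if the spare die, pot, pitcher, cup, spatula or pen moved by more than 20 mm (distance of any of spare_mid, pot, pitcher, cup, paddle, pen from where it was at the start of the episode above 0.02 m).
It fails at once if a die part or the ring dropped (falling freely, faster than after about 30 mm) ((linear speed of core above 0.75 m/s and contact force between the fingers and core below 0.01 N) or (linear speed of nozzle above 0.75 m/s and contact force between the fingers and nozzle below 0.01 N) or (linear speed of ring above 0.75 m/s and contact force between the fingers and ring below 0.01 N)).
It also fails if it takes over 72 s, if anything falls off the work surface, if the arm or the gripper's body presses on something with over 40 N, if the wrist force passes 120 N, or if a joint passes its speed limit or range.

## Working session

There is one attempt and no reset: what is moved stays moved. The work goes in short steps, each a Python script; the robot and the scene stay as the last script left them, time stands still between calls to the robot, and variables do not carry over. Pictures are saved under pics/ and viewed, and the job is handed in when it is done.

```bash
ls -la; mkdir -p pics; python3 - <<'E'
from bench import robot
import cv2
print(robot.current_t())
for n in ["side","top","wrist"]:
    d=robot.get_image(n)
    cv2.imwrite(f"pics/a_{n}.png",d["img"])
    print(n,{k:v for k,v in d.items() if k!="img"})
print(robot.current_t())
E
```

```text
total 12
drwxr-xr-x  3 agent agent 4096 Dec  6 11:12 .
drwxr-xr-x 23 root  root  4096 Dec  6 11:12 ..
drwxr-xr-x  2 agent agent 4096 Dec  6 11:12 pics
0.0
side {'fovy': 52.042174232921866, 'cx': 317.9173594808128, 'cy': 232.10848101480028, 'k1': -0.00993931564794897, 'eye': array([ -97.03927722,  541.46742687, 1049.5880715 ]), 'orientation': array([-2.38610353,  0.00879333, -2.33455243])}
top {'fovy': 54.39808732257022, 'cx': 314.4736238768876, 'cy': 251.69876931860796, 'k1': 0.02108439462992008, 'eye': array([ 288.27122559,  -42.64963313, 1289.03292133]), 'orientation': array([-2.95852385, -0.01304197, -1.59912588])}
wrist {'fovy': 67.61323855079743, 'cx': 313.65740862779364, 'cy': 238.6326734245248, 'k1': -0.054746601680853976, 'eye': array([ 209.39543952, -513.58767903,  384.74792656]), 'orientation': array([ 2.87728029,  0.00366951, -1.31694598])}
0.15
```

View pics/a_side.png

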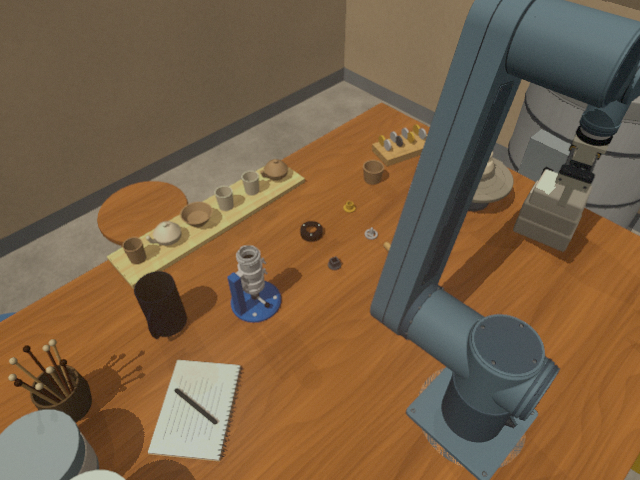

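View pics/a_top.png

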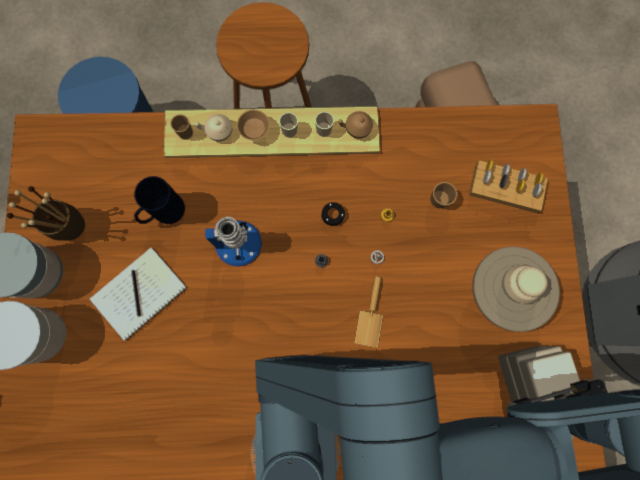

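View pics/a_wrist.png

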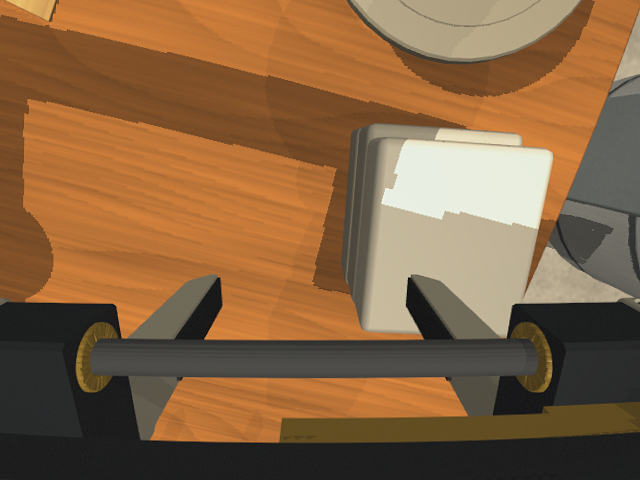

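```bash
cat > h.py <<'E'
import numpy as np, cv2
from scipy.spatial.transform import Rotation as Rn
def Rm(o): return Rn.from_euler('xyz',o).as_matrix()
def K(d):
    f=240/np.tan(np.radians(d["fovy"])/2); return f
def rays(d,uv):
    f=K(d); uv=np.atleast_2d(uv).astype(float)
    p=(uv-[d["cx"],d["cy"]])/f; r=np.linalg.norm(p,axis=1,keepdims=True); s=r.copy()
    for _ in range(20): s=r/(1+d["k1"]*s*s)
    q=p/(1+d["k1"]*s*s)
    v=np.c_[q,np.ones(len(q))]@Rm(d["orientation"]).T
    return v
def onplane(d,uv,z):
    v=rays(d,uv); e=d["eye"]
    return e+v*((z-e[2])/v[:,2])[:,None]
def proj(d,P):
    q=(np.atleast_2d(P)-d["eye"])@Rm(d["orientation"]); s=q[:,:2]/q[:,2:]
    r2=(s**2).sum(1,keepdims=True)
    return s*(1+d["k1"]*r2)*K(d)+[d["cx"],d["cy"]]
def shot(robot,n,name):
    d=robot.get_image(n); cv2.imwrite(f"pics/{name}.png",d["img"])
    np.savez(f"pics/{name}.npz",**d); return d
def load(name):
    z=np.load(f"pics/{name}.npz"); return {k:(z[k] if z[k].ndim else float(z[k])) for k in z.files}
E
python3 - <<'E'
from bench import robot
from h import *
d=shot(robot,"top","b_top"); s=shot(robot,"side","b_side"); w=shot(robot,"wrist","b_wrist")
for nm,uv,z in [("ring",(334,213),20),("nozzle",(388,214),15),("core",(377,257),10),("spare",(321,260),15),("mouth",(228,226),195),("paddle",(368,330),8),("paddletip",(377,280),8),("cup",(445,195),50),("pitcher",(153,190),145)]:
    print(nm,onplane(d,uv,z)[0].round(1))
for nm,uv,z in [("ring",(312,230),20),("nozzle",(350,206),15),("core",(371,232),10),("spare",(334,263),15),("mouth",(249,250),195)]:
    print(nm,onplane(s,uv,z)[0].round(1))
T=robot.current_tcp_pos();R=Rm(robot.current_eef_rot())
print(T,robot.current_eef_rot()); print("cam in tool",R.T@(w["eye"]-T)); print(R.T@Rm(w["orientation"]))
E
```

```text
ring [ 631.7 -123.8   20. ]
nozzle [ 626.3 -276.4   15. ]
core [ 505.  -239.6   10. ]
spare [499.8 -83.3  15. ]
mouth [558.4 143.  195. ]
paddle [ 305.6 -204.9    8. ]
paddletip [ 440.9 -236.5    8. ]
cup [ 667.2 -430.7   50. ]
pitcher [669.2 341.1 145. ]
ring [ 627.6 -116.3   20. ]
nozzle [ 623.8 -271.3   15. ]
core [ 509.4 -239.9   10. ]
spare [498.8 -77.3  15. ]
mouth [559.7 143.7 195. ]
[ 138.62941618 -532.05670849  184.97879907] [-3.14102386e+00 -7.70734998e-05  2.54833936e-01]
cam in tool [ 7.31279801e+01 -2.87315948e-02 -2.00097620e+02]
[[-9.84769338e-04 -9.65212811e-01 -2.61463686e-01]
 [ 9.99996756e-01 -3.36352904e-04 -2.52468716e-03]
 [ 2.34891632e-03 -2.61465325e-01  9.65210012e-01]]
```

```bash
python3 - <<'E'
from bench import robot
from h import *
d=load("b_top")
print("pot",onplane(d,(528,283),183))
from math import pi
robot.move_linear([138.6,-532,340],speed=400); print(robot.current_t())
q=robot.inverse_kinematics([590,-180,215],[pi,0,0]);print(q)
robot.move_ptp([590,-180,215],[pi,0,0]);print(robot.current_t())
robot.sleep(0.2)
shot(robot,"wrist","c_w");print(robot.current_t())
E
```

```text
pot [[ 403.5552786 -569.4362468  183.       ]]
0.8333
[-4.76718554e-01  3.63358092e-01  1.31590399e+00 -4.44089210e-16
  1.46233057e+00  1.09407777e+00]
2.9333
3.1833
```

View pics/c_w.png

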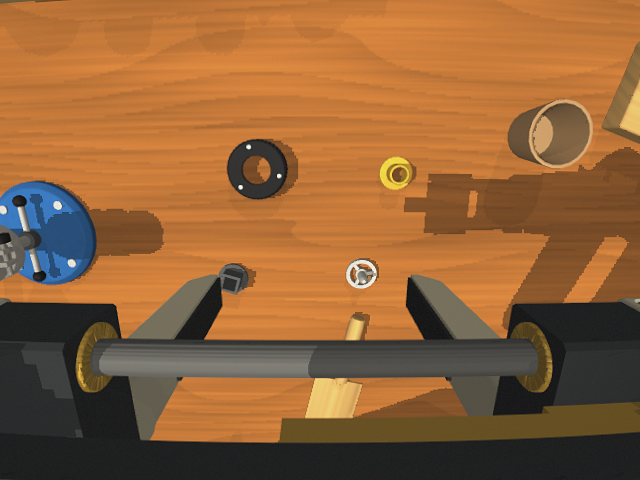

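```bash
python3 - <<'E'
from h import *
d=load("c_w"); im=d["img"]
def crop(c,r,s,n):
    x,y=c; cv2.imwrite(f"pics/{n}.png",cv2.resize(im[y-r:y+r,x-r:x+r],None,fx=s,fy=s,interpolation=cv2.INTER_NEAREST)); 
t=np.hstack([cv2.resize(im[y-40:y+40,x-40:x+40],(266,266),interpolation=cv2.INTER_NEAREST) for x,y in [(257,169),(397,173),(361,273)]])
cv2.imwrite("pics/c_crop.png",t)
hsv=cv2.cvtColor(im,cv2.COLOR_BGR2HSV)
def comps(m,c,r,mina=3):
    k=np.zeros_like(m);cv2.circle(k,c,r,255,-1);m=m&k
    n,l,s,ce=cv2.connectedComponentsWithStats(m)
    return [(s[i,4],ce[i].round(2),s[i,:4]) for i in range(1,n) if s[i,4]>=mina],l
for nm,m,c,r in [("ringdark",(hsv[...,2]<60).astype(np.uint8)*255,(257,169),35),
  ("dots",((hsv[...,1]<60)&(hsv[...,2]>150)).astype(np.uint8)*255,(257,169),35),
  ("brass",((hsv[...,0]>21)&(hsv[...,0]<35)&(hsv[...,1]>120)).astype(np.uint8)*255,(397,173),25),
  ("core",((hsv[...,1]<60)).astype(np.uint8)*255,(361,273),22)]:
    print(nm,comps(m,c,r,4)[0])
E
```

```text
ringdark [(np.int32(2039), array([257.21, 168.53]), array([228, 139,  60,  60], dtype=int32))]
dots [(np.int32(17), array([248.12, 146.59]), array([246, 145,   5,   4], dtype=int32)), (np.int32(16), array([278.5, 175.5]), array([277, 174,   4,   4], dtype=int32)), (np.int32(16), array([240.12, 186.62]), array([238, 185,   5,   5], dtype=int32))]
brass [(np.int32(480), array([392.94, 172.27]), array([380, 157,  29,  32], dtype=int32))]
core [(np.int32(548), array([360.88, 273.78]), array([346, 259,  30,  29], dtype=int32))]
```

View pics/c_crop.png

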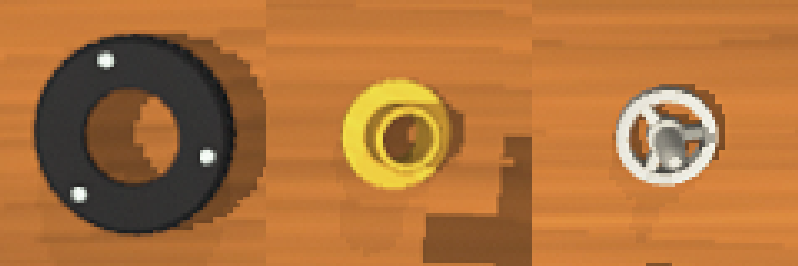

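```bash
python3 - <<'E'
from h import *
d=load("c_w")
D=onplane(d,[(248.12,146.59),(278.5,175.5),(240.12,186.62)],22.9)
c=D.mean(0);print("ring",c,np.degrees(np.arctan2(D[:,1]-c[1],D[:,0]-c[0])),np.linalg.norm(D-c,axis=1))
print("noz top",onplane(d,(400.3,174.2),24),"flange",onplane(d,(396.1,173.3),5))
print("core",onplane(d,(361.6,273.9),8), "pin top",onplane(d,(533/1+0,0),0)[0][:0], onplane(d,((676-532)/3.325+321,162/3.325+233),32))
# paddle tip, spare
print("paddletip",onplane(d,(358,316),8),"spare",onplane(d,(232,280),24))
for n in ("b_top","b_side"):
    e=load(n);
    for p in ([*c[:2],22.9],[616,-276,12],[510,-240,8]): print(n,proj(e,p).round(1))
    im=e["img"]
E
python3 - <<'E'
import sys; sys.path.insert(0,'.')
from h import *
t=[]
for n,P in (("b_top",[(334,213),(388,214),(377,257),(228,228)]),("b_side",[(312,230),(350,206),(371,232),(249,256)])):
    im=load("pics/"+n if 0 else n)["img"] if False else cv2.imread(f"pics/{n}.png")
    t.append(np.hstack([cv2.resize(im[y-20:y+20,x-20:x+20],(200,200),interpolation=cv2.INTER_NEAREST) for x,y in P]))
cv2.imwrite("pics/bcrop.png",np.vstack(t))
E
```

```text
ring [ 633.74146824 -117.08700276   22.9       ] [  15.89195335 -104.30143185  135.69636645] [25.44893314 25.49950688 25.39976004]
noz top [[ 628.85641236 -273.86304899   24.        ]] flange [[ 628.20724804 -273.53003228    5.        ]]
core [[ 507.94898274 -237.76733671    8.        ]] pin top [] [[ 507.49363912 -237.85201298   32.        ]]
paddletip [[ 451.59898721 -235.21611988    8.        ]] spare [[506.54910597 -83.91017728  24.        ]]
b_top [[331.6 212.1]]
b_top [[387.9 217.8]]
b_top [[376.9 255.4]]
b_side [[310.7 228.1]]
b_side [[352.9 207.2]]
b_side [[370.8 232.3]]
```

View pics/bcrop.png

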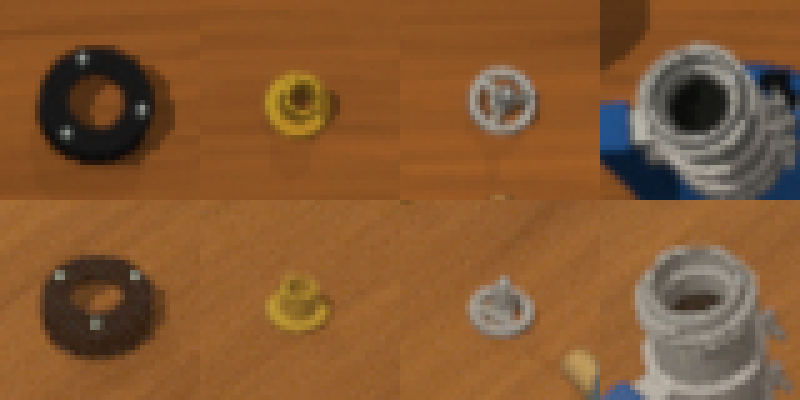

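```bash
python3 - <<'E'
from bench import robot
from h import *
from math import pi
o=[pi,0,0]; x,y=507.8,-237.8
robot.move_ptp([x,y,60],o); print(robot.current_t())
robot.move_linear([x,y,16.5],speed=120); 
print(robot.current_tcp_pos(),robot.current_contact_force())
robot.move_gripper(0.0); print(robot.current_t(),robot.current_gripper_width()*93)
robot.move_linear([x,y,60],speed=100)
print(robot.current_contact_force(),robot.current_gripper_width()*93)
robot.move_linear([x,y,300],speed=400)
robot.move_ptp([490,140,310],o); print(robot.current_t())
robot.sleep(0.15)
shot(robot,"wrist","d_w"); print(robot.current_t(),robot.current_tcp_pos(),robot.current_eef_rot())
E
```

```text
3.95
[ 508.8803249  -237.93679083   17.36662757] [-0.62787305 -0.54872799 -0.03277722]
5.9083 0.7032709446866504
[-0.77718709  0.24368511  0.17739451] 0.5732731334840045
8.65
8.85 [490.37446972 138.98360353 309.78242789] [ 3.14142078e+00  3.36303208e-04 -1.79372752e-03]
```

View pics/d_w.png

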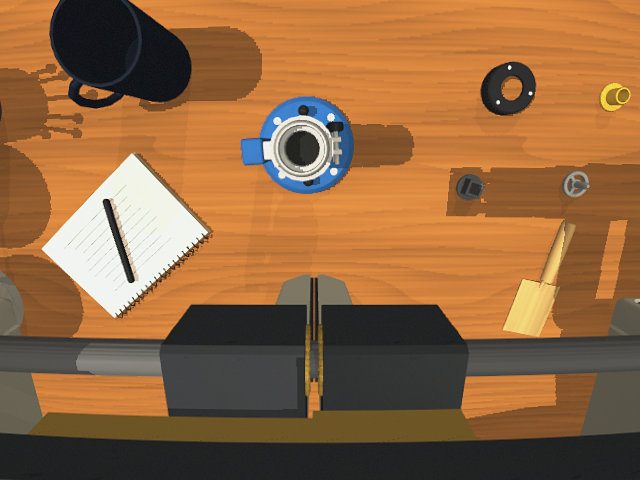

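```bash
python3 - <<'E'
from h import *
d=load("d_w"); im=d["img"]
pts=[(303,148),(576,184),(511,89)]
cv2.imwrite("pics/d_crop.png",np.hstack([cv2.resize(im[y-r:y+r,x-r:x+r],(266*2 if r>40 else 266,532 if r>40 else 532),interpolation=cv2.INTER_CUBIC) for (x,y),r in zip(pts[:2],(55,25))]))
print(onplane(d,(576,184),8),onplane(d,(303,148),195))
# what the other points look like: ring dots
print(onplane(d,[(509.5,67),(533,95),(499,103)],22.9).mean(0))
# Expected pixel of TCP
print(proj(load("c_w"),[507.8,-237.8,8]))
E
```

```text
[[ 507.56014926 -236.85022392    8.        ]] [[558.26298172 148.67699393 195.        ]]
[ 632.23129436 -119.80610549   22.9       ]
[[361.62270655 274.01528502]]
```

View pics/d_crop.png

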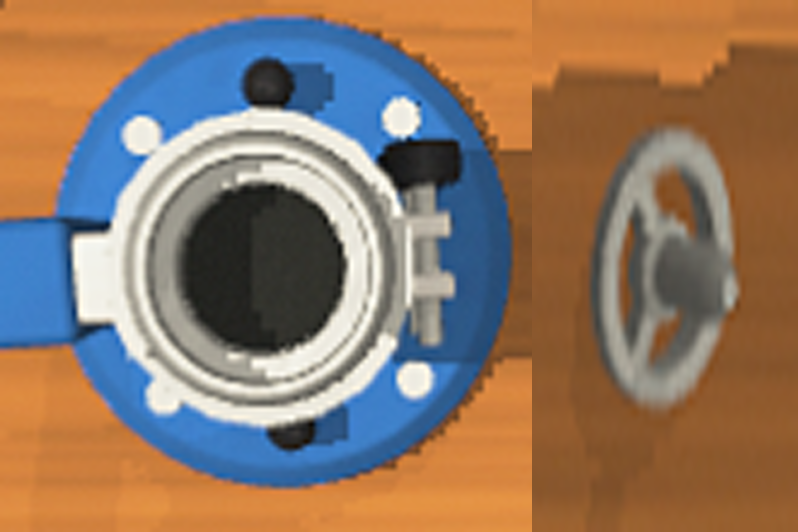

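```bash
python3 - <<'E'
from h import *
d=load("d_w"); im=d["img"]
T=np.array([490.37,138.98,309.78])
for dz in (0,10,19,30,40): print(dz,proj(d,T+[0,0,dz]).round(1), proj(d,T+[7.5,0,dz]).round(1))
cv2.imwrite("pics/d_f.png",cv2.resize(im[260:420,200:430],None,fx=3.4,fy=3.4,interpolation=cv2.INTER_CUBIC))
E
```

```text
0 [[314.6 269.2]] [[314.6 257.2]]
10 [[314.6 275.3]] [[314.6 262.8]]
19 [[314.6 281.3]] [[314.6 268.3]]
30 [[314.7 289.4]] [[314.6 275.7]]
40 [[314.7 297.6]] [[314.6 283.3]]
```

View pics/d_f.png

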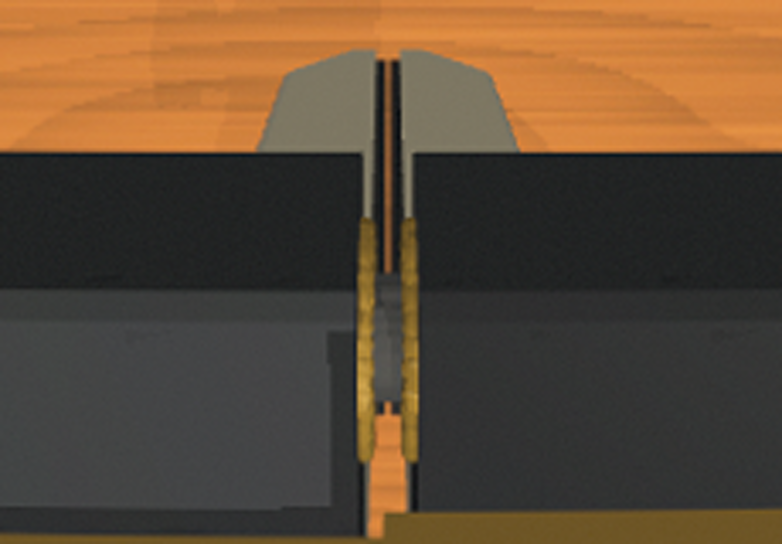

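```bash
python3 - <<'E'
from bench import robot
from h import *
from math import pi
o=[pi,0,0]
robot.move_ptp([570,-190,60],o); print(robot.current_t(),robot.current_tcp_pos())
s=shot(robot,"side","e_side")
print(robot.move_linear([570,-190,-40],speed=60,f_stop=4), robot.current_tcp_pos(),robot.current_contact_force())
shot(robot,"side","e_side2")
robot.move_linear([570,-190,60],speed=300); print(robot.current_t())
E
```

```text
10.4083 [ 570.82662445 -189.2660865    61.0434276 ]
True [ 569.79258045 -189.88796365  -33.07125572] [-0.8568946  -0.2395451   6.04574452]
12.375
```

```bash
python3 - <<'E'
from h import *
a=load("e_side2");
print(proj(a,[570,-190,0]),proj(a,[570,-190,33]))
im=a["img"];cv2.imwrite("pics/e_c.png",cv2.resize(im[120:320,230:480],None,fx=3,fy=3,interpolation=cv2.INTER_CUBIC))
E
```

```text
[[343.90827793 232.19306747]] [[344.24818048 224.34370312]]
```

View pics/e_c.png

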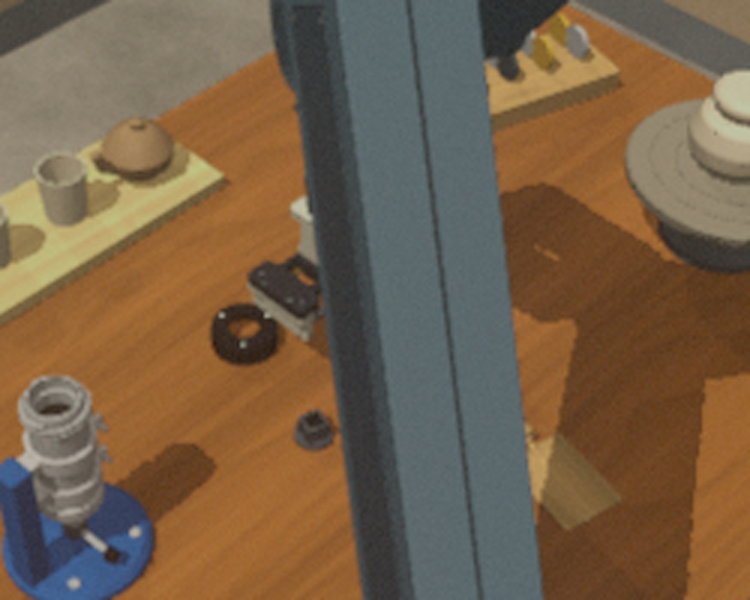

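```bash
cat >> h.py <<'E'
TIP=33.0   # real finger tips are 33 mm above the reported TCP (touched off on the table)
E
python3 - <<'E'
from bench import robot
from h import *
from math import pi
o=[pi,0,0]; x,y=507.9,-237.3
robot.move_gripper(0.45)
robot.move_ptp([x,y,30],o); print(robot.current_t())
print(robot.move_linear([x,y,16-TIP],speed=80,f_stop=6)) 
print(robot.current_tcp_pos(),robot.current_contact_force())
robot.move_gripper(0.0); print(robot.current_t(),robot.current_gripper_width()*93)
robot.move_linear([x,y,30],speed=100)
print(robot.current_contact_force(),robot.current_gripper_width()*93,robot.current_t())
shot(robot,"wrist","f_w")
E
```

```text
13.6333
False
[ 508.25820174 -237.32770676  -16.87317715] [-0.19225794  0.61075844 -0.1544511 ]
15.0167 8.294771682429566
[-0.0475202   0.41847139 -0.10885929] 8.79975401924595 15.6333
```

View pics/f_w.png

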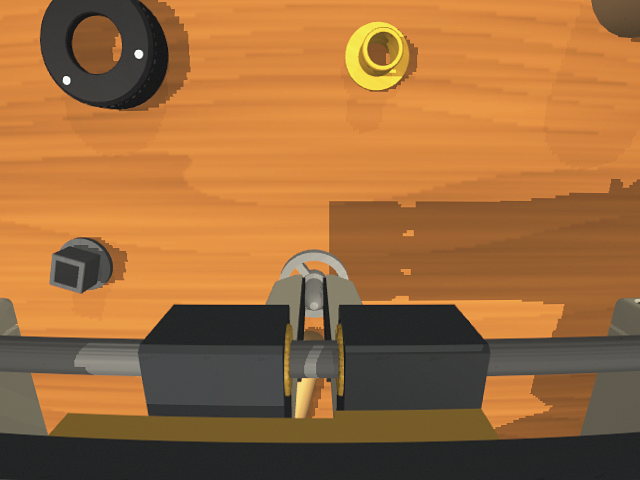

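```bash
python3 - <<'E'
from bench import robot
from h import *
from math import pi
print(onplane(load("b_side"),(248.6,253),195),onplane(load("b_top"),(227.4,227.4),195))
f=load("f_w");T=robot.current_tcp_pos();print(T, proj(f,T+[18.4,0,25]))
o=[pi,0,0]
robot.move_linear([508,-237,240],speed=400)
robot.move_ptp([508,144,245],o); robot.sleep(0.3)
shot(robot,"wrist","g_w");print(robot.current_t(),robot.current_tcp_pos(),robot.current_joint_vel().round(3))
E
python3 - <<'E'
import sys;sys.path.insert(0,'.')
import cv2
im=cv2.imread("pics/g_w.png");cv2.imwrite("pics/g_c.png",cv2.resize(im[30:240,200:430],None,fx=2.8,fy=2.8,interpolation=cv2.INTER_CUBIC))
E
```

```text
[[553.10596703 150.07108198 195.        ]] [[554.99817868 144.41534368 195.        ]]
[ 507.35831377 -236.89987308   29.35733762] [[314.38558761 252.34992248]]
18.125 [508.217741   143.39355384 244.98149577] [ 0.006 -0.002  0.    -0.001 -0.    -0.001]
```

View pics/g_w.png

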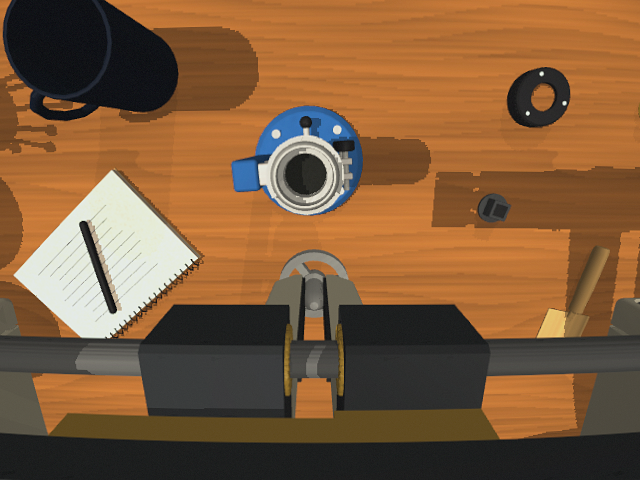

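View pics/g_c.png

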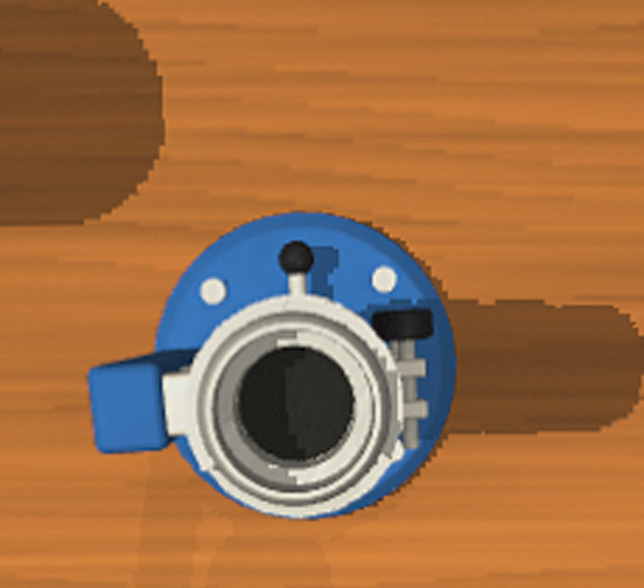

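```bash
python3 - <<'E'
from h import *
d=load("g_w");im=d["img"];x0,y0=262,130
cv2.imwrite("pics/g_c2.png",cv2.resize(im[y0:y0+90,x0:x0+100],None,fx=6.5,fy=6.5,interpolation=cv2.INTER_NEAREST))
C=onplane(d,(307,174.6),195)[0];print(C)
o=im.copy()
for c,col in ((C,(0,0,255)),):
  a=np.linspace(0,2*np.pi,200)
  for r,z,cc in ((20,195,(0,0,255)),(21.5,195,(0,255,0)),(27.5,190,(255,0,255)),(20,182.5,(255,255,0))):
    p=proj(d,np.c_[c[0]+r*np.cos(a),c[1]+r*np.sin(a),np.full(200,z)])
    if r==20 and z==195: print(p.min(0),p.max(0))
    for q in p: 
        u=(q-[x0,y0])*6.5
        if 'big' not in globals(): big=cv2.imread("pics/g_c2.png")
        cv2.circle(big,(int(u[0]+3),int(u[1]+3)),1,cc,-1)
cv2.imwrite("pics/g_c3.png",big)
E
```

```text
[559.29001608 148.46693362 195.        ]
[278.07156432 144.86571434] [335.94510749 203.23627635]
```

View pics/g_c3.png

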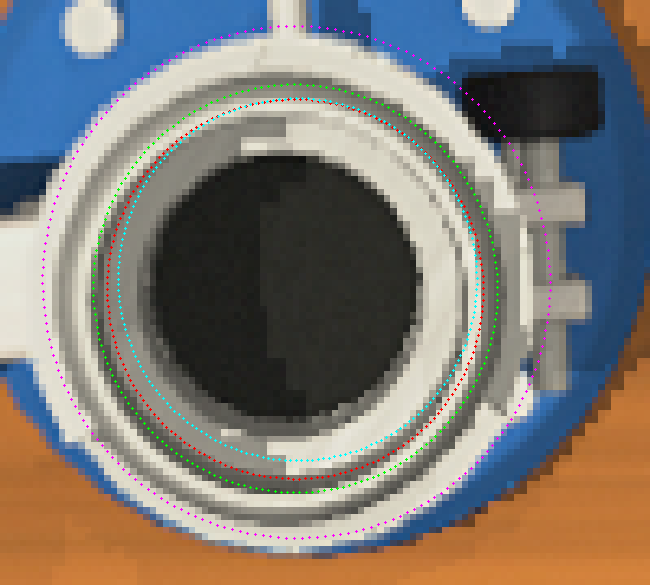

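View pics/g_c2.png

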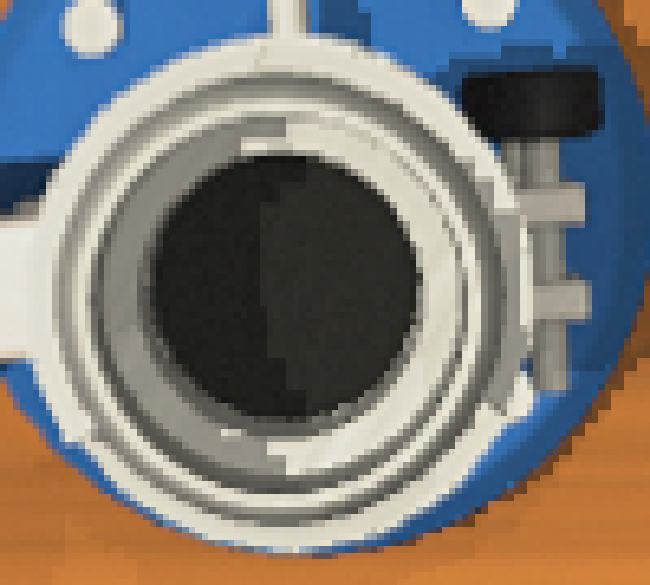

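```bash
python3 - <<'E'
from bench import robot
from h import *
from math import pi
d=load("g_w");M=onplane(d,(305.8,174.8),195)[0];print(M)
p=onplane(d,(200+126/2.8,30+409/2.8),150)[0];v=p-M;print(p,np.linalg.norm(v[:2]),np.degrees(np.arctan2(v[1],v[0])))
x,y=M[0]-1.4,M[1]
robot.move_linear([x,y,192],speed=150)
robot.sleep(0.2)
print(robot.current_tcp_pos(),robot.current_contact_force())
r=robot.move_linear([x,y,163],speed=40,f_stop=6)
print(r,robot.current_tcp_pos(),robot.current_contact_force(),robot.current_ft_torque(),robot.current_t())
shot(robot,"wrist","h_w")
E
```

```text
[559.15503084 149.2972255  195.        ]
[554.33476413 200.12558957 150.        ] 51.05641551957389 95.4173970914352
[557.84895303 149.39338165 193.19710408] [-0.29880482 -0.2192247  -0.80233505]
True [556.68367257 149.20178711 164.69473017] [ 0.97061276  0.52466045 -0.14284198] [-0.00602584 -0.03595969  0.00657982] 19.5833
```

View pics/h_w.png

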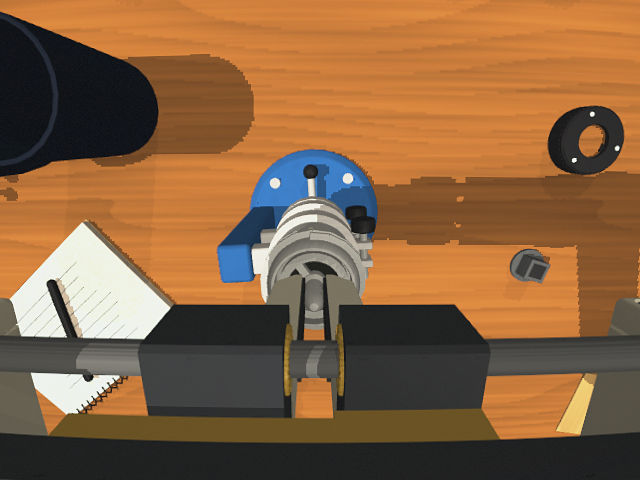

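```bash
python3 - <<'E'
from bench import robot
from h import *
from math import pi
o=[pi,0,0]
robot.move_gripper(0.5); robot.sleep(0.25)
P=robot.current_tcp_pos(); print(P,robot.current_contact_force())
robot.move_linear([557.8,149.2,225],speed=150)
shot(robot,"wrist","i_w"); print(robot.current_t())
E
```

```text
[556.70082005 149.20863143 165.14694318] [ 0.45377657 -0.87494399 -0.13655868]
21.275
```

View pics/i_w.png

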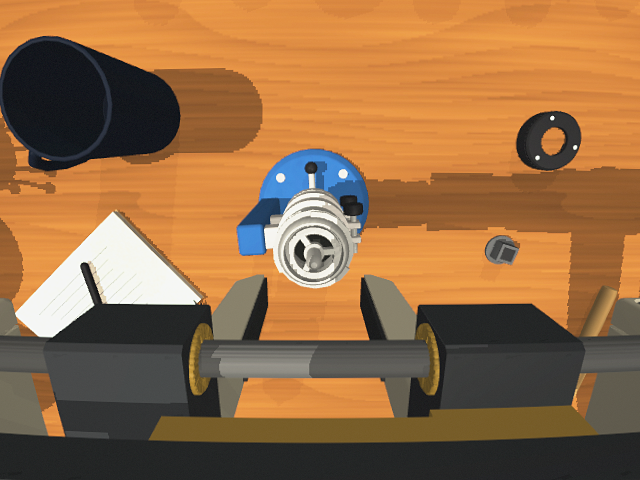

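```bash
python3 - <<'E'
from bench import robot
from h import *
from math import pi
o=[pi,0,0]; x,y=629.5,-273.5
robot.move_ptp([600,-100,200],o)
robot.move_ptp([x,y,20],o); print(robot.current_t())
print(robot.move_linear([x,y,8.5-TIP],speed=80,f_stop=6)) 
print(robot.current_tcp_pos(),robot.current_contact_force())
robot.move_gripper(0.0); print(robot.current_t(),robot.current_gripper_width()*93)
robot.move_linear([x,y,30],speed=100)
print(robot.current_gripper_width()*93,robot.current_t(),robot.current_tcp_pos())
shot(robot,"wrist","j_w")
E
```

```text
23.2667
False
[ 629.52637391 -273.56872759  -24.73210598] [ 1.06821685 -0.30442711 -0.20028097]
24.5083 21.847922638342677
22.404896891905157 25.2 [ 629.12461578 -273.26053293   29.64599242]
```

View pics/j_w.png

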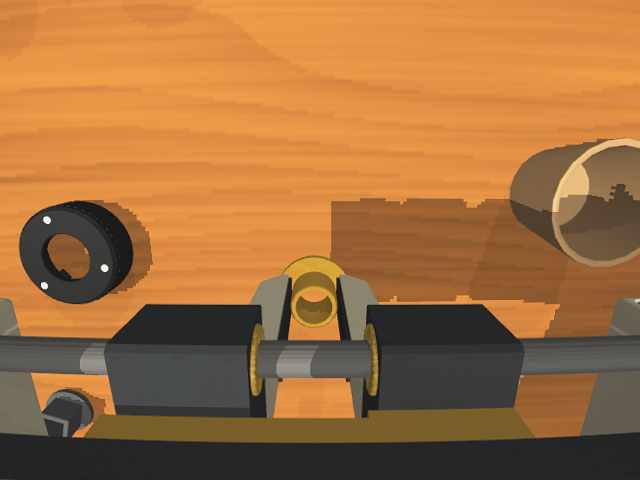

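```bash
python3 - <<'E'
from bench import robot
from h import *
from math import pi
j=load("j_w");T=robot.current_tcp_pos()
print(proj(j,T+[18.4,0,30.5]), "top centre",proj(j,T+[0,0,33+15.5]),proj(j,T+[-11,0,48.5]))
cv2.imwrite("pics/j_c.png",cv2.resize(j["img"][240:350,230:400],None,fx=4,fy=4,interpolation=cv2.INTER_NEAREST))
E
```

```text
[[314.4767091  255.63038477]] top centre [[314.48009857 305.29629787]] [[314.48687599 326.49955899]]
```

View pics/j_c.png

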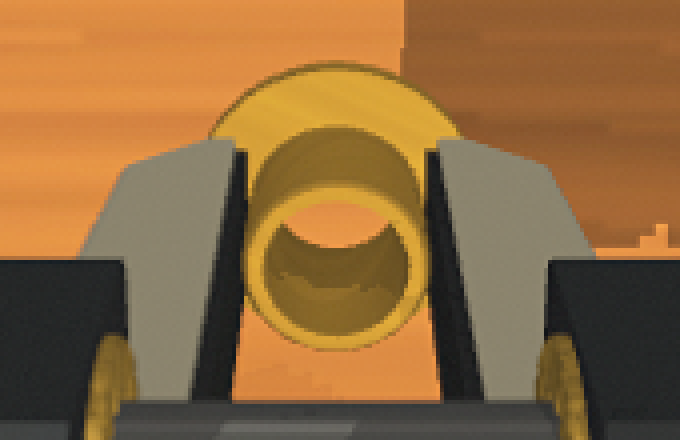

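```bash
python3 - <<'E'
from bench import robot
from h import *
from math import pi
o=[pi,0,0];x,y=559.2,149.2
robot.move_linear([629,-273,150],speed=350)
robot.move_ptp([600,-60,235],o)
robot.move_ptp([x,y,212],o)
robot.sleep(0.2);print(robot.current_t(),robot.current_tcp_pos(),robot.current_contact_force())
r=robot.move_linear([x,y,163.5],speed=50,f_stop=6)
print(r,robot.current_tcp_pos(),robot.current_contact_force(),robot.current_ft_torque(),robot.current_t())
shot(robot,"wrist","k_w")
E
```

```text
27.725 [560.02230121 147.46485857 212.04974589] [ 0.76691936 -0.47872292 -1.42915293]
True [558.63416388 149.24542926 166.3924436 ] [-0.28550778 -0.92974329  4.62097365] [0.0262926  0.1093594  0.05485513] 28.5667
```

View pics/k_w.png

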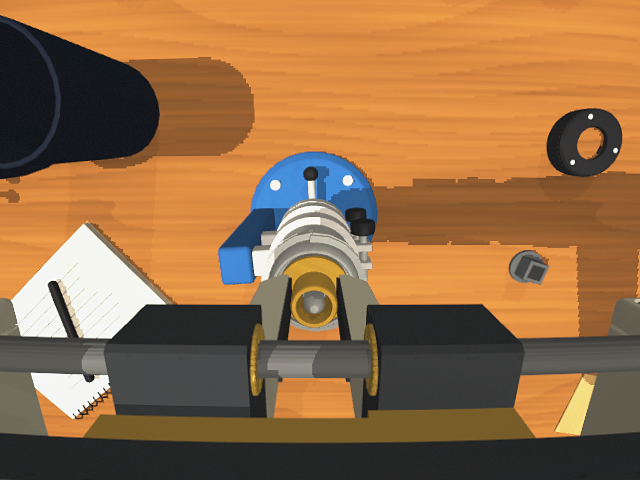

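```bash
python3 - <<'E'
from bench import robot
from h import *
from math import pi
o=[pi,0,0]
robot.move_gripper(0.5); robot.sleep(0.25)
robot.move_linear([559,149.2,230],speed=200)
shot(robot,"wrist","l_w"); print(robot.current_t())
x,y=634.2,-117.0
robot.move_gripper(0.97)
robot.move_ptp([x,y,40],o); robot.sleep(0.1); print(robot.current_t())
shot(robot,"wrist","l_w2")
E
python3 - <<'E'
import cv2,numpy as np
a=cv2.imread("pics/l_w.png");b=cv2.imread("pics/l_w2.png")
cv2.imwrite("pics/l_c.png",np.hstack([cv2.resize(a[180:330,200:430],(400,261)),cv2.resize(b,(400,261))]))
E
```

```text
30.0167
32.25
```

View pics/l_c.png

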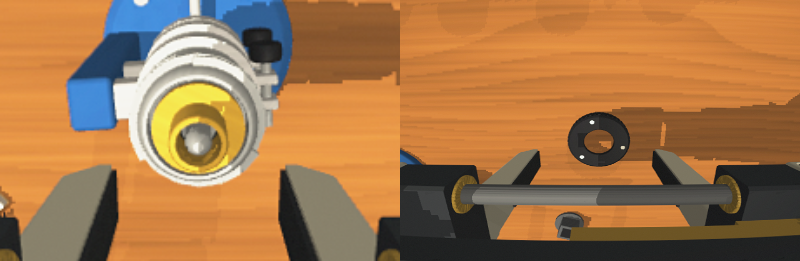

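View pics/l_w2.png

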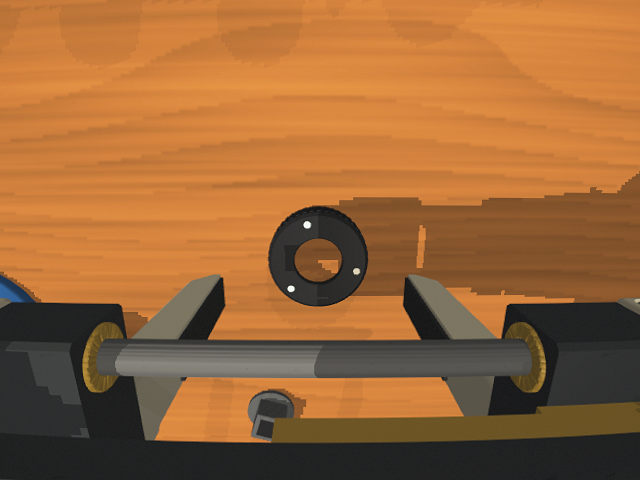

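```bash
python3 - <<'E'
from bench import robot
from h import *
from math import pi
d=load("l_w2");hsv=cv2.cvtColor(d["img"],cv2.COLOR_BGR2HSV)
m=((hsv[...,1]<90)&(hsv[...,2]>140)).astype(np.uint8)*255;k=np.zeros_like(m);cv2.circle(k,(318,257),46,255,-1)
n,l,s,ce=cv2.connectedComponentsWithStats(m&k)
P=[ce[i] for i in range(1,n) if s[i,4]>12];print(P)
D=onplane(d,P,22.9);c=D.mean(0);print(c,np.linalg.norm(D-c,axis=1),np.degrees(np.arctan2(D[:,1]-c[1],D[:,0]-c[0]))%120)
o=[pi,0,0]
x,y=634.2,-117.0
if len(P)==3 and np.hypot(c[0]-x,c[1]-y)<5: x,y=c[0],c[1]
print(robot.move_linear([x,y,5-TIP],speed=120,f_stop=6)) 
print(robot.current_tcp_pos(),robot.current_contact_force())
robot.move_gripper(0.0); print(robot.current_t(),robot.current_gripper_width()*93)
robot.move_linear([x,y,40],speed=150)
print(robot.current_gripper_width()*93,robot.current_t(),robot.current_tcp_pos())
shot(robot,"wrist","m_w")
E
```

```text
[array([306.64583333, 224.35416667]), array([356.10810811, 270.86486486]), array([290.58974359, 288.33333333])]
[ 633.41745219 -117.70747146   22.9       ] [25.65910528 25.64910305 25.6599089 ] [15.99122349 16.00619013 16.01804708]
False
[ 633.96831154 -117.7814551   -27.46831441] [ 0.0945579   0.04274102 -0.14637523]
33.55 65.08445142050924
64.76542314786485 34.15 [ 632.83867967 -117.4709722    39.30975356]
```

View pics/m_w.png

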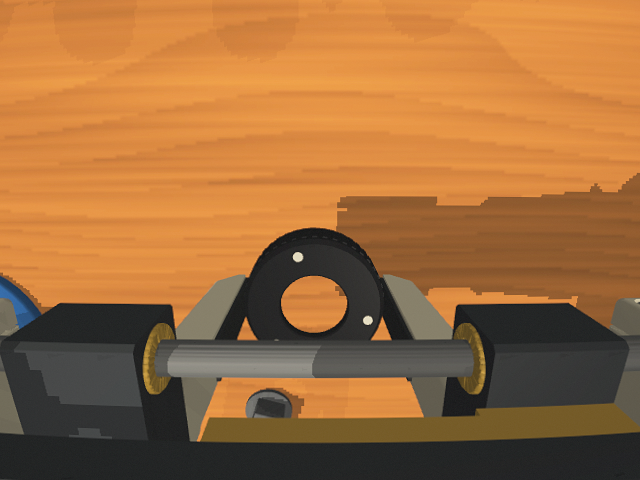

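```bash
python3 - <<'E'
from bench import robot
from h import *
from math import pi
d=load("m_w")
P=[(297.9,257.3),(368,320.8)]
D=onplane(d,P,d["eye"][2]-200.1+50.9)
T=robot.current_tcp_pos();T[2]=d["eye"][2]-200.1
print(T,robot.current_eef_rot())
# ring centre from the two dots, 120 deg apart, radius 25.5
m=(D[0]+D[1])/2;u=D[1]-D[0];L=np.linalg.norm(u[:2]);n=np.array([u[1],-u[0]])/L
n=n if np.dot(n,T[:2]-m[:2])>0 else -n
C=m[:2]+n*12.75
print("L",L,"(44.2)",C-T[:2],np.degrees(np.arctan2(D[:,1]-C[1],D[:,0]-C[0]))%120)
E
```

```text
[ 632.27525264 -117.28989078   39.30220316] [-3.14068661e+00  2.38218319e-03  2.63362464e-06]
L 44.46650100734317 (44.2) [0.05490588 0.08285562] [16.160215   15.82577385]
```

```bash
python3 - <<'E'
from bench import robot
from h import *
from math import pi
o=[pi,0,0];x,y=559,149.2; op=[pi,0,np.radians(34.4)]
robot.move_linear([633,-117.5,150],speed=350)
robot.move_ptp([610,-20,235],[pi,0,0.3])
robot.move_ptp([x,y,205],op)
robot.sleep(0.25);print(robot.current_t(),robot.current_tcp_pos(),robot.current_eef_rot(),robot.current_contact_force())
r=robot.move_linear([x,y,150],speed=50,f_stop=5)
print(r,robot.current_tcp_pos(),robot.current_contact_force(),robot.current_ft_torque(),robot.current_t())
shot(robot,"wrist","n_w");shot(robot,"side","n_s")
E
cd pics; python3 -c "
import cv2;a=cv2.imread('n_s.png');cv2.imwrite('n_sc.png',cv2.resize(a[180:340,170:350],None,fx=3.5,fy=3.5,interpolation=cv2.INTER_CUBIC))"
```

```text
36.2583 [559.84521173 147.57920487 205.07999394] [ 3.14109394e+00 -1.79359016e-04  5.97672113e-01] [ 0.16666113 -0.12593348 -0.94125789]
True [558.13147631 149.32818671 158.17246965] [-0.56639922  0.12766547  3.30793079] [-0.04346313  0.06122432 -0.02334336] 37.125
```

View pics/n_w.png

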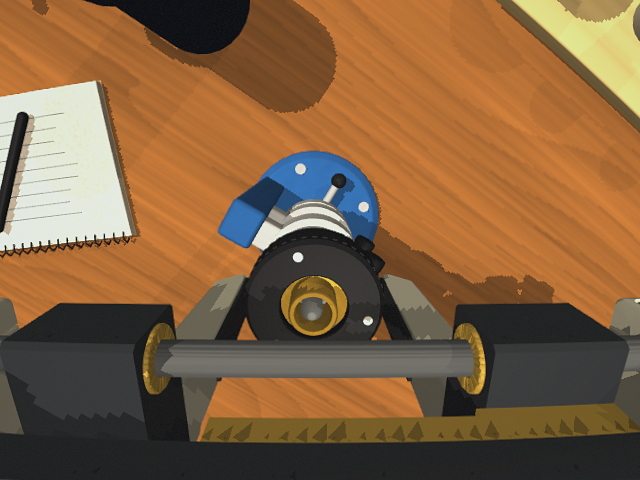

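View pics/n_sc.png

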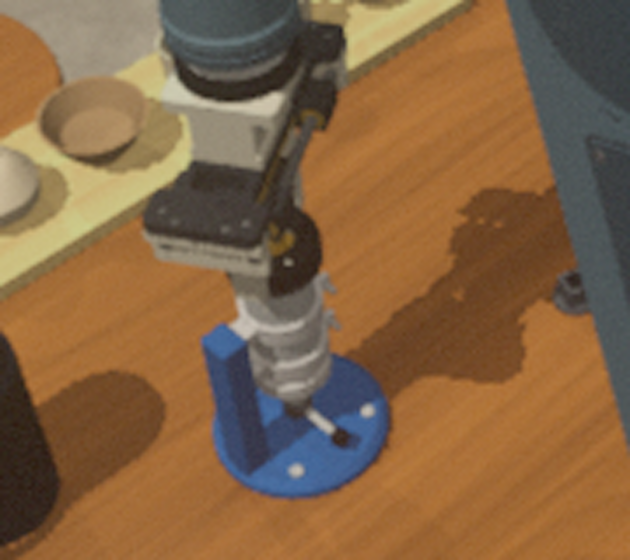

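```bash
python3 - <<'E'
from bench import robot
from h import *
from math import pi
robot.move_gripper(0.97); robot.sleep(0.2)
print(robot.current_contact_force(),robot.current_tcp_pos(),robot.current_t(),robot.current_qpos())
shot(robot,"wrist","o_w")
robot.move_linear([559,149.2,235],speed=200); robot.sleep(0.1)
shot(robot,"wrist","o_w2");print(robot.current_t())
E
```

```text
[0.13378103 0.61120807 0.16415488] [557.4196285  149.2761772  157.45850938] 38.0583 [6.82783662e-02 3.29007275e-01 1.50698801e+00 2.54004005e-04
 1.30957883e+00 1.03852481e+00]
38.8
```

View pics/o_w2.png

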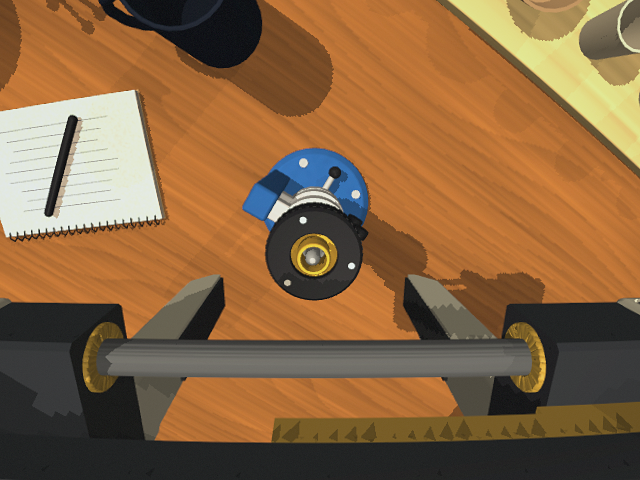

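```bash
python3 - <<'E'
from h import *
d=load("o_w2");hsv=cv2.cvtColor(d["img"],cv2.COLOR_BGR2HSV)
m=((hsv[...,1]<90)&(hsv[...,2]>140)).astype(np.uint8)*255;k=np.zeros_like(m);cv2.circle(k,(314,253),46,255,-1)
k[:212]=0;cv2.circle(k,(314,256),24,0,-1)
n,l,s,ce=cv2.connectedComponentsWithStats(m&k)
P=np.array([ce[i] for i in range(1,n) if s[i,4]>9]);print(P,s[1:,4])
for z in (195+2.7+11.45,):
  D=onplane(d,P,z);c=D.mean(0);print(c,np.linalg.norm(D-c,axis=1),np.degrees(np.arctan2(D[:,1]-c[1],D[:,0]-c[0]))%120)
# nozzle bore/pin seen
f=K(d)
n_=[cv2.undistortPoints(P.reshape(-1,1,2),np.array([[f,0,d["cx"]],[0,f,d["cy"]],[0,0,1]]),np.array([d["k1"],0,0,0]))]
a=np.arctan2(D[:,1]-c[1],D[:,0]-c[0]);i=np.argsort(a)
obj=np.array([[25.5*np.cos(t),25.5*np.sin(t),0] for t in (0,2*np.pi/3,4*np.pi/3)])
ok,rv,tv=cv2.solveP3P(obj,n_[0][i],np.eye(3),None,flags=cv2.SOLVEPNP_P3P)
for r,t in zip(rv,tv):
  R=Rm(d["orientation"])@cv2.Rodrigues(r)[0];print("normal",R[:,2].round(3),"ctr",(d["eye"]+Rm(d["orientation"])@t.ravel()).round(2))
E
```

```text
[[302.76923077 219.84615385]
 [351.         265.5       ]
 [286.90322581 282.4516129 ]] [39 38 31]
[557.78581229 149.59566619 209.15      ] [25.54715664 25.53691278 25.64460135] [49.96972915 50.23557353 50.12244552]
normal [ 0.006 -0.012  1.   ] ctr [558.   149.71 209.89]
normal [0.579 0.153 0.801] ctr [559.11 150.16 210.92]
```

```bash
python3 - <<'E'
from bench import robot
from h import *
from math import pi
x,y=558.5,149.4
ps=0.068+pi/2+1.2
q=robot.inverse_kinematics([x,y,215],[pi,0,ps]);print(np.round(q,3))
robot.move_j(q);print(robot.current_t())
robot.sleep(0.1)
print(robot.move_linear([x,y,157.5],speed=150,f_stop=8),robot.current_tcp_pos())
robot.move_gripper(0.0);robot.sleep(0.15)
print(robot.current_t(),robot.current_gripper_width()*93,robot.current_contact_force(),robot.current_ft_torque(),robot.current_tcp_pos(),robot.current_qpos().round(3))
E
```

```text
[ 0.069  0.292  1.417  0.     1.433 -1.199]
40.7333
False [558.70561003 149.41756149 157.85526092]
42.0583 64.97345599506451 [-0.79290217  0.15301577  5.99467672] [-0.13873713  0.06349163 -0.00038074] [558.8560255  149.36934347 158.20761113] [ 0.069  0.327  1.507 -0.     1.306 -1.199]
```

```bash
python3 - <<'E'
from bench import robot
from h import *
from math import pi
x,y=558.5,149.4; ps=0.068+pi/2+1.2; z0=157.5
for th in (25,50,80,110,140):
    q=robot.inverse_kinematics([x,y,z0-18*th/360],[pi,0,ps-np.radians(th)])
    robot.move_j(q)
    print(th,round(robot.current_t(),2),np.round(q[5],2),robot.current_contact_force().round(1),robot.current_ft_torque().round(2),robot.current_tcp_pos().round(1))
    if np.linalg.norm(robot.current_contact_force())>40 : break
robot.sleep(0.1);shot(robot,"wrist","p_w")
E
```

```text
25 42.56 -0.76 [-0.7 -1.   5.3] [-0.29  0.02 -0.09] [559.  149.2 156.9]
50 43.06 -0.33 [-0.4 -2.   6.3] [-0.57 -0.02 -0.07] [559.  148.7 155.7]
80 43.62 0.2 [-2.4 -4.6  6.3] [-0.8   0.42 -0.06] [558.3 148.2 154.2]
110 44.19 0.72 [-5.5 -2.8  8. ] [-0.53  0.74 -0.19] [557.5 148.8 152.6]
140 44.76 1.24 [-4.5 -1.1  6.6] [-0.28  0.88 -0.24] [557.3 149.4 151.1]
```

View pics/p_w.png

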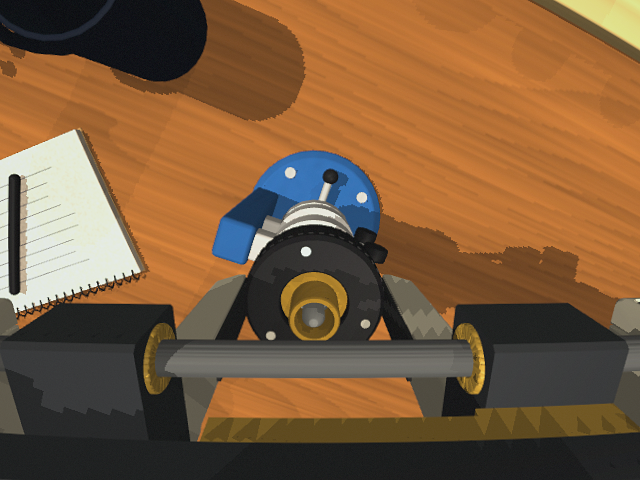

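```bash
cat > dots.py <<'E'
from h import *
def ring_from_two(d,P,ztop):
    D=onplane(d,P,ztop);m=(D[0]+D[1])/2;u=D[1]-D[0];L=np.linalg.norm(u[:2])
    return D,L
E
python3 - <<'E'
from bench import robot
from h import *
from math import pi
d=load("p_w")
D=onplane(d,[(306,251.5),(365,324),(270.5,336)],151+50.9);c=D.mean(0)
print(c,np.linalg.norm(D-c,axis=1),np.degrees(np.arctan2(D[:,1]-c[1],D[:,0]-c[0]))%120)
x,y=558.5,149.4; ps=0.068+pi/2+1.2; z0=157.5
for th in (160,175,187,195,202,208):
    q=robot.inverse_kinematics([x,y,z0-18*min(th,155)/360],[pi,0,ps-np.radians(th)])
    robot.move_j(q)
    mz=robot.current_ft_torque()
    print(th,round(robot.current_t(),2),np.round(q[5],2),robot.current_contact_force().round(1),mz.round(2),robot.current_tcp_pos().round(1),robot.current_joint_efforts()[5].round(2),robot.current_qpos()[5].round(3))
    if abs(mz[2])>1.2 : break
E
```

```text
[558.52655283 150.12438217 201.9       ] [25.79906059 25.6085225  25.8298962 ] [30.19796924 30.52146417 30.72514754]
160 45.33 1.59 [-5.4  0.1  9.7] [-0.    1.03 -0.19] [557.4 149.7 150.7] -0.07 1.594
175 45.69 1.85 [-4.  -0.1  9.6] [ 0.09  0.93 -0.11] [557.5 149.8 150.7] 0.02 1.855
187 46.01 2.06 [-6.8  0.1 10.4] [-0.08  1.11 -0.38] [557.1 149.6 150.6] -0.15 2.065
195 46.27 2.2 [-5.2 -1.7  8.7] [-0.24  1.02 -0.45] [557.2 149.3 150.4] -0.19 2.205
202 46.52 2.33 [-2.9 -3.9  7.1] [-0.54  0.57 -0.32] [558.3 148.5 150.4] -0.09 2.327
208 46.77 2.43 [-1.5 -4.8  6.5] [-0.78  0.43 -0.07] [558.4 148.1 150.3] 0.08 2.431
```

```bash
python3 - <<'E'
from bench import robot
from h import *
d=shot(robot,"wrist","q_w");print(robot.current_t())
E
```

```text
46.8167
```

View pics/q_w.png

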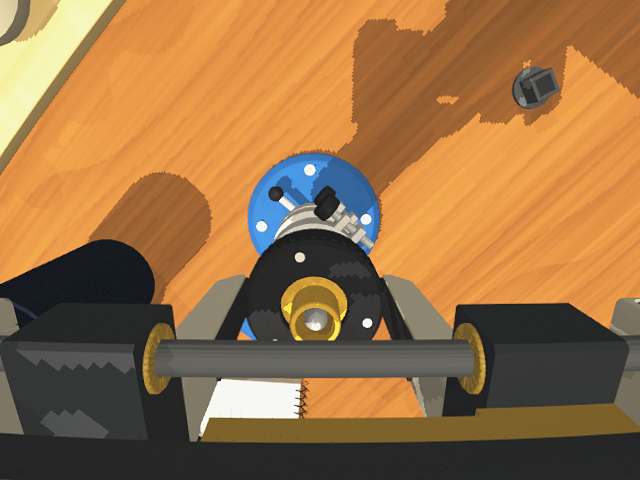

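```bash
python3 - <<'E'
from bench import robot
from h import *
d=load("q_w")
hsv=cv2.cvtColor(d["img"],cv2.COLOR_BGR2HSV)
m=((hsv[...,1]<90)&(hsv[...,2]>140)).astype(np.uint8)*255
for (u,v) in ((300,257),(367,323)):
    ys,xs=np.nonzero(m[v-8:v+9,u-8:u+9]);print(xs.mean()+u-8,ys.mean()+v-8,len(xs))
for zt in (195-4.9+11.45,):
    D=onplane(d,[(299.9,257.2),(367.2,322.8)],zt);m_=(D[0]+D[1])/2;u=(D[1]-D[0])[:2];L=np.linalg.norm(u);n=np.array([u[1],-u[0]])/L
    for s in (1,-1):
        C=m_[:2]+s*n*12.75;print(L,C,np.degrees(np.arctan2(D[:,1]-C[1],D[:,0]-C[0]))%120)
print(robot.current_tcp_pos(),robot.current_eef_rot())
E
```

```text
299.5 256.875 80
366.9230769230769 322.5 78
44.35227156903711 [558.06300319 149.38522217] [88.62237531 88.41521559]
44.35227156903711 [557.40385326 123.89374278] [28.41521559 28.62237531]
[558.44259282 148.03765042 150.35413036] [ 3.14005154e+00 -1.67656395e-03 -7.91821380e-01]
```

```bash
python3 - <<'E'
from bench import robot
from h import *
from math import pi
x,y=558.2,149.6; ps=0.068+pi/2+1.2; z0=157.5
for th in (214,220,226):
    q=robot.inverse_kinematics([x,y,149.8],[pi,0,ps-np.radians(th)])
    robot.move_j(q)
    print(th,round(robot.current_t(),2),robot.current_contact_force().round(1),robot.current_ft_torque().round(2),robot.current_tcp_pos().round(1),robot.current_joint_efforts()[5].round(2))
d=shot(robot,"wrist","r_w")
hsv=cv2.cvtColor(d["img"],cv2.COLOR_BGR2HSV)
m=((hsv[...,1]<90)&(hsv[...,2]>140)).astype(np.uint8)*255
k=np.zeros_like(m);cv2.circle(k,(314,290),68,255,-1);cv2.circle(k,(314,300),38,0,-1);k[338:]=0
n,l,s,ce=cv2.connectedComponentsWithStats(m&k)
P=[ce[i] for i in range(1,n) if s[i,4]>25];print(P)
D=onplane(d,P[:2],195-4.9+11.45);m_=(D[0]+D[1])/2;u=(D[1]-D[0])[:2];L=np.linalg.norm(u);nn=np.array([u[1],-u[0]])/L
for s in (1,-1):
    C=m_[:2]+s*nn*12.75;print(L,C,np.degrees(np.arctan2(D[:,1]-C[1],D[:,0]-C[0]))%120)
E
```

```text
214 47.07 [-1.9 -4.3  7. ] [-0.73  0.45  0.3 ] [558.1 148.3 150.4] 0.46
220 47.32 [-2.7 -3.3  6.4] [-0.6   0.48  0.23] [557.9 148.5 150.3] 0.49
226 47.57 [-3.2 -1.7  6.6] [-0.31  0.64  0.14] [557.6 149.  150.3] 0.29
[array([315.95609756, 226.45365854]), array([283.46666667, 260.62666667]), array([369.81578947, 305.57894737])]
20.94102870653786 [589.28449464 122.12581955] [83.24109114  4.45426059]
20.94102870653786 [564.79109434 129.21971423] [64.45426059 23.24109114]
```

View pics/r_w.png

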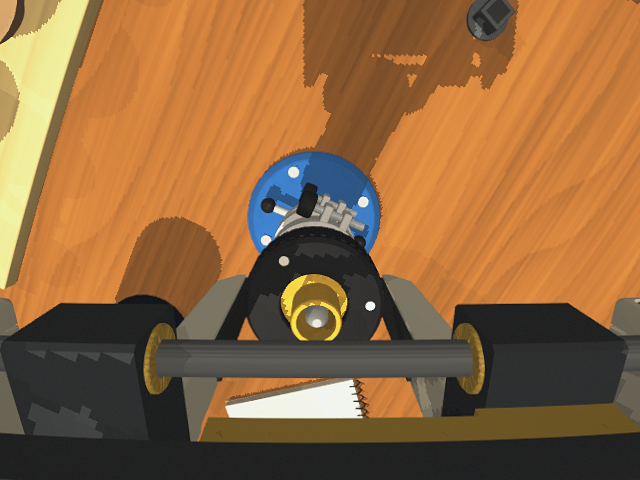

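```bash
python3 - <<'E'
from bench import robot
from h import *
d=load("r_w")
D=onplane(d,[(283.47,260.63),(369.8,305.6)],201.55);m_=(D[0]+D[1])/2;u=(D[1]-D[0])[:2];L=np.linalg.norm(u);n=np.array([u[1],-u[0]])/L
C=m_[:2]+n*12.75;print(L,C,np.degrees(np.arctan2(D[:,1]-C[1],D[:,0]-C[0]))%120)
robot.move_gripper(0.97);robot.sleep(0.2)
print(robot.current_contact_force(),robot.current_tcp_pos())
robot.move_linear([558.2,149.6,235],speed=150);robot.sleep(0.2)
shot(robot,"wrist","s_w");shot(robot,"side","s_s");shot(robot,"top","s_t");print(robot.current_t())
E
cd pics; python3 -c "
import cv2;a=cv2.imread('s_s.png');cv2.imwrite('s_sc.png',cv2.resize(a[200:340,180:340],None,fx=4,fy=4,interpolation=cv2.INTER_CUBIC))"
```

```text
44.42834872929944 [558.3214465  149.45281776] [87.60551296 87.31352867]
[-0.35808207  1.06259511  0.05970218] [558.20839625 149.6134598  149.7712975 ]
49.5167
```

View pics/s_w.png

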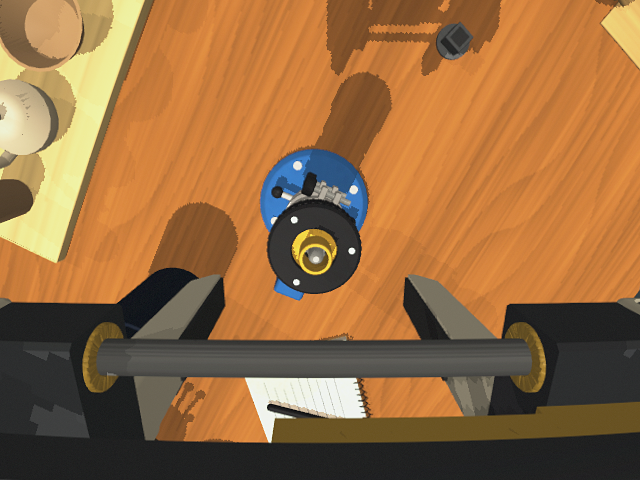

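View pics/s_sc.png

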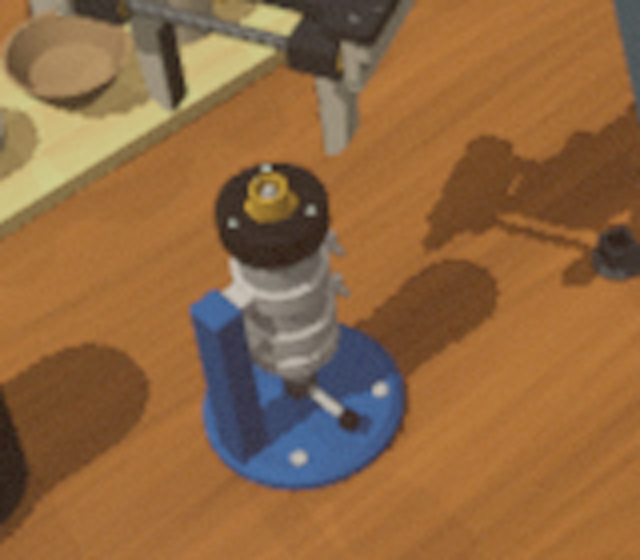

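```bash
python3 - <<'E'
from h import *
d=load("s_w");hsv=cv2.cvtColor(d["img"],cv2.COLOR_BGR2HSV)
m=((hsv[...,1]<90)&(hsv[...,2]>140)).astype(np.uint8)*255
P=[]
for (u,v) in ((294,219),(351.5,251),(296,282)):
    ys,xs=np.nonzero(m[v-6:v+7,u-6:u+7]);P.append((xs.mean()+u-6,ys.mean()+v-6))
P=np.array(P)
D=onplane(d,P,201.55);c=D.mean(0);a=np.arctan2(D[:,1]-c[1],D[:,0]-c[0]);print(P,c,np.linalg.norm(D-c,axis=1),np.degrees(a)%120)
f=K(d);U=cv2.undistortPoints(P.reshape(-1,1,2),np.array([[f,0,d["cx"]],[0,f,d["cy"]],[0,0,1]]),np.array([d["k1"],0,0,0]))
obj=np.array([[25.5*np.cos(t),25.5*np.sin(t),0] for t in (0,2*np.pi/3,4*np.pi/3)])
ok,rv,tv=cv2.solveP3P(obj,U[np.argsort(a)],np.eye(3),None,flags=cv2.SOLVEPNP_P3P)
for r,t in zip(rv,tv):
  R=Rm(d["orientation"])@cv2.Rodrigues(r)[0];print("normal",R[:,2].round(3),"ctr",(d["eye"]+Rm(d["orientation"])@t.ravel()).round(2))
E
```

```text
Traceback (most recent call last):
TypeError: slice indices must be integers or None or have an __index__ method
```

```bash
python3 - <<'E'
from h import *
d=load("s_w");hsv=cv2.cvtColor(d["img"],cv2.COLOR_BGR2HSV)
m=((hsv[...,1]<90)&(hsv[...,2]>140)).astype(np.uint8)*255
P=[]
for (u,v) in ((294,219),(351,251),(296,282)):
    ys,xs=np.nonzero(m[v-6:v+7,u-6:u+7]);P.append((xs.mean()+u-6,ys.mean()+v-6))
P=np.array(P)
D=onplane(d,P,201.55);c=D.mean(0);a=np.arctan2(D[:,1]-c[1],D[:,0]-c[0]);print(P,c,np.linalg.norm(D-c,axis=1),np.degrees(a)%120)
f=K(d);U=cv2.undistortPoints(P.reshape(-1,1,2),np.array([[f,0,d["cx"]],[0,f,d["cy"]],[0,0,1]]),np.array([d["k1"],0,0,0]))
obj=np.array([[25.5*np.cos(t),25.5*np.sin(t),0] for t in (0,2*np.pi/3,4*np.pi/3)])
ok,rv,tv=cv2.solveP3P(obj,U[np.argsort(a)],np.eye(3),None,flags=cv2.SOLVEPNP_P3P)
for r,t in zip(rv,tv):
  R=Rm(d["orientation"])@cv2.Rodrigues(r)[0];print("normal",R[:,2].round(3),"ctr",(d["eye"]+Rm(d["orientation"])@t.ravel()).round(2))
E
```

```text
[[293.89473684 219.44736842]
 [351.16666667 250.5       ]
 [295.94285714 281.65714286]] [558.34986164 149.56168592 201.55      ] [25.53755863 25.44480229 25.47430685] [87.47411457 87.42999709 87.63276979]
normal [ 0.021 -0.007  1.   ] ctr [558.29 149.74 200.89]
normal [ 0.13  -0.646  0.752] ctr [559.35 147.1  207.15]
```

```bash
python3 -c "
from bench import robot
robot.hand_in();print(robot.current_t())"
```

```text
the job is handed in; nothing more can be done
the job is handed in; nothing more can be done
```

The die is fitted and handed in at about 49.5 s of the 72 s. The core went into the barrel, then the nozzle over its pin. I set the ring on the thread, let it go and took it afresh. I then turned the gripper 226° clockwise; the ring stopped turning about 18° past its home angle.

**What the checks showed**
- **Core and nozzle:** both stopped within about 1 mm of their expected seated heights. The wrist pictures showed the nozzle concentric with the mouth and the pin showing in its bore.
- **Ring resting on the thread:** after release it was about 3 mm above the mouth, level, and its dots were about 75° clockwise of the starts, as planned.
- **Ring home:** after release its top measured 200.9 to 201.5 mm, against 201.55 mm for fully home. It was within about 0.02 rad of level and about 1 mm from the barrel's axis.
- **Ring tight:** over the last 18° of turning the fingers slid around it while it moved only about 1°, and its angle did not change when I let go.

**What disagreed or was not checked**
- **Finger length:** the first try for the core closed on nothing. A touch on the table showed the real fingertips are 33 mm above the reported TCP, so I added that offset to every later height.
- **Cameras:** their estimates of the mouth position differed by up to about 6 mm. I used the wrist view, checked against the held parts.
- **Clamping force:** it cannot be read directly. It is inferred from the ring holding still; the wrist moment never rose clearly, staying below 0.5 N·m.
- **Bench items:** I noticed nothing disturbed in the pictures I viewed, but I did not measure the spare die or the other items again at the end.

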